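# Uncover the intake filter of the lab vacuum pump

### The job

Uncover the vacuum pump's intake filter: press the blue snap tab on the pump's top in with a fingertip until the cream filter cover springs free, then push the cover by its ridge along its rails until it is completely off them and lies flat on the pump's parking tray. Only press and push: do not pick the cover up, and leave the other things on the bench where they are.

Things in the scene. Friction and masses are not known exactly. Their poses are not given: they have to be found in the camera images.
- pump: bench vacuum pump, a fixed light-grey box, 90 mm tall to its flat top, yaw within 26 degrees. Origin on the bench; in its own frame (mm) the case spans x -115 to 105, y -165 to 175; x points from its control panel to its back, y is the way the cover slides off, z up. On top: filter seat under the cream cover, then, level with it on the +y side, the dark parking tray
- seat (a point): centre of the filter seat on the pump's top (pump x 0, y -75, z 90 mm). Grey guide rails run along pump y on both sides, from y -132 to -15, 10 mm tall, at |x| 39 to 49.5, their lips over the cover's side edges; the -x rail has a gap for the tab. At y -161 to -143 a grey end block 12 mm tall holds a spring ejector
- tray (a point): centre of the parking tray on the pump's top (pump x 0, y 85, z 90 mm): dark, flat, 150 mm wide (x -75 to 75), from y 0 to 170, level with the seat; a 6 mm high rim runs along its two sides and its far end
- cover: cream louvred filter cover, 84 (x) by 110 (y) by 5 mm, 60 to 120 g, loose, held by the rails and the tab. Origin: centre of its underside, at the start at the seat's centre with the pump's axes. When the tab is pressed in, a 3 N spring moves it 10 mm along +y, so the tab cannot catch it again; then it slides with 1 to 5 N. It is off the rails when its origin is past pump y 40 mm, and meets the rim at y 115
- ridge (a point): middle of the top edge of the push face of the blue ridge across the cover. The ridge is 50 mm long (along x), 6 mm thick and stands 14 mm above the plate (this point is 19 mm above the cover's underside). Its upright push face looks to -y, 15 mm behind the cover's centre, with 40 mm of flat plate behind it. Push it towards +y
- tab_pad (a point): centre of the ribbed top of the blue snap tab's thumb pad, 24 mm (pump x) by 32 mm (pump y), beside the cover on the control-panel side: at the start x -60, y -75, z 108 mm in the pump's frame, 18 mm above the top. Press it straight down: it goes down 5 mm and springs back
- snap_tab (a joint): angle of the snap tab about its hinge, along pump y, 40 mm from the pad's centre towards the control panel: 0 up and latched, 0.13 rad pressed right in (pad 5 mm lower). The hook frees the cover at about 0.08 to 0.1 rad. The press takes 4 to 9 N. Afterwards the cover holds it at 0.03 to 0.07 until the cover has passed; then it springs back to 0
- tip_rack: blue pipette-tip rack, 84 x 122 x 51 mm, part filled with white tips; stands to one side of the bench; origin at the centre of its underside
- tube_rack: orange rack of white-capped microtubes, 84 x 122 x 51 mm; stands to one side of the bench; origin at the centre of its underside
- spare_filter: the spare filter, a flat green frame with white pleats, 64 x 90 x 12 mm, lying on the bench behind the pump; origin at the centre of its underside
- bottle: amber reagent bottle with white cap, 66 mm across, 135 mm tall, standing behind the pump; origin at the centre of its underside
- vial: small clear glass vial with white cap, 24 mm across, 48 mm tall, standing in front of the pump; origin at the centre of its underside
- marker: blue and black marker pen, 137 mm long, 13 mm thick, lying on the bench in front of the pump, its x axis along the pen; origin on the bench under its middle
Not all that is in view belongs to the job. Leave any red look-alike of the cover alone.

How it is judged:
By the outcome, as a careful person would: the job done as asked, in the order asked, and still so for the second after the job is handed in, with the robot touching nothing.
It also fails if it takes over 40 s, if anything falls off the work surface, if the arm or the gripper's body presses on something with over 40 N, if the wrist force passes 120 N, or if a joint passes its speed limit or range.

### The arm

A 6-joint arm with a two-finger parallel gripper is mounted at the origin on the work surface. World frame = base frame: x ahead of the robot, y to its left, z up, the work surface at z = 0. Lengths are in mm, angles in rad, forces in N, time in s.
With the tool pointing down it reaches from about 350 to 925 mm from the base axis. Payload 6.4 kg.
Tool frame: the origin (TCP) lies at the very end of the fingers, on their centre line; the grasp point (between the pads) lies 19 mm behind it; x points along the fingers, y is the direction in which the jaws open and shut, and the axes are right-handed (so a half turn about x gives the same grasp; the last joint's range is limited). The gripper opens to 85 mm and grips with 20 to 120 N. Pads are 22 mm wide; open, the fingers measure 114 mm over their backs; the gripper's body (76 mm by 85 mm) begins 54 mm behind the grasp point. The pads swing forward as they close: fully open they stand 13 mm farther back than shut.
Start: joints at [-1.428, 0.245, 1.558, -0, 1.339, -0.174], TCP at [202.498, -617.664, 231.29] pointing down, gripper open.
Joint ranges: [-3.13, 3.13], [-1.02, 2.26], [0.13, 2.54], [-0.95, 4.09], [0.21, 2.88], [-2.74, 2.74]. Speed limits (rad/s): [2.57, 2.57, 3.14, 3.14, 3.14, 3.14].

### API

Orientations are given as a 3x3 rotation matrix whose columns are the frame's x, y, z axes.
In Python, from rig import ctrl gives the robot as it stands.
- The arm moves only by the tool arm_command, never from a script. Its argument "increments" is a list of rows, each an object with "jaw": the opening, from 0 (shut) to 1 (fully open); "translation": the shift along the world's x, y, z in mm, a list of three; "twist": the turn about the world's z in rad. In form: [{"jaw": jaw, "translation": [tx, ty, tz], "twist": twist}, ...]. A call has 1 to 10 rows; each row is the pose to reach, as a shift and turn from the pose commanded when the call began; what a row does not reach only later rows make up. A row lasts 1/12 s, in which the tool goes at most 41.7 mm and 7.16 degrees, less where a joint would pass 70% of its speed; a pose out of reach is approached as far as the arm can. A call with a gripper value outside its range is refused whole. The fingers move at their own pace and stop on an object; "force" is the grip in N (left out, the last holds). Time passes only in rows, so rows that repeat a pose let the fingers close. It gives the time, the measured TCP pose, the force and the opening at its end, in the units of the state.
- ctrl.sense(): the state, without advancing time (a new reading comes with each control period).
- ctrl.camera(name): name is "side" or "top"; returns a dict with "image" (480x640x3 uint8, red, green, blue), "vertical_fov" (degrees; the focal length in pixels is half the picture's height over the tangent of half this angle, whatever the lens; pixels are square), "cx", "cy" (the principal point, pixels), "world_from_camera" (4x4, takes a point from camera to world coordinates). Camera axes: x right, y up, looking along -z (the intrinsics and any distortion apply to the point x, -y, -z); pixel columns grow to the right and rows downward; lengths in mm; the calibration is good to about 2 mm. A picture is of the moment at which its call begins. There is no depth.
- ctrl.hand_in(): hands the job in, once; it reports no verdict.
Trained networks look in the newest picture that a camera, given by its name, has taken for a name from the list of things; names that differ only in an ending like _2 or _b are one class to them, and where a whole thing is asked for, a point or a joint stands for the part that bears it (a point fixed in the world has none). Each returns a list of dicts, best first, with "score" (0 to 1); they miss things now and then, are a little off and sometimes report something else, mostly with a low value. They report only what shows in the picture. A call takes as long as a camera call. They do not tell look-alikes from the thing itself.
- ctrl.find_in(camera, name): "bbox" ([left, top, width, height] in pixels, round what is visible of it).
- ctrl.masks_of(camera, name): "mask" (480x640 bool, what is visible of it) and "bbox" ([left, top, width, height] in pixels, round what is visible of it).
The state is a dict: "clock": time; "joint_positions": joint angles; "qvel": joint speeds; "effort": joint torques, N m; "ee_pos": TCP position; "eef_rot": TCP orientation; "contact_force": force on the tool from outside, world axes, zero at the start; "torque": the same for the moment, N m; "finger_gap": opening from 0.0 (shut) to 1.0 (fully open).
Only numpy, scipy, OpenCV 4.12 (cv2) and the standard library are available. Lean on these libraries where they do the work, as an engineer would, in place of code of your own. Each camera call takes 0.05 s, during which the arm holds its last target.

## Working session

There is one attempt and no reset: what is moved stays moved. The work goes in short steps, Python scripts to look and compute and a tool call to move; the robot and the scene stay as the last step left them, time stands still between calls to the robot, and variables do not carry over. Pictures are saved under pics/ and viewed, and the job is handed in when it is done.

Besides the shell and the picture viewer there is one more tool, called by a JSON object that holds its "op" and its "data", one argument or row to a line. arm_command: Moves the arm, as the interface text tells. Its arguments: {"type":"object","properties":{"increments":{"type":"array","items":{"type":"object","properties":{"jaw":{"type":"number"},"translation":{"type":"array","items":{"type":"number"}},"twist":{"type":"number"}}}},"force":{"type":"number"}},"required":["increments"]}

```bash
mkdir -p pics; ls
python3 - <<'E'
from rig import ctrl
import cv2,numpy as np
for n in("side","top"):
    c=ctrl.camera(n); cv2.imwrite(f"pics/{n}0.png",c["image"][:,:,::-1])
    print(n,c["vertical_fov"],c["cx"],c["cy"],np.round(c["world_from_camera"],3).tolist(),[k for k in c])
    for t in("cover","ridge","tab_pad","pump"):
        print(t,[(np.round(d["bbox"]).tolist(),round(d["score"],2)) for d in ctrl.find_in(n,t)])
print(ctrl.sense())
E
```

```text
pics
side 56.15479056998011 322.3022013628081 237.38229657696303 [[-0.859, 0.328, -0.394, 171.353], [-0.512, -0.518, 0.685, 644.856], [0.021, 0.79, 0.613, 663.314], [0.0, 0.0, 0.0, 1.0]] ['image', 'vertical_fov', 'cx', 'cy', 'world_from_camera']
cover [([426.0, 249.0, 64.0, 28.0], 0.93), ([292.0, 181.0, 41.0, 24.0], 0.69), ([296.0, 206.0, 58.0, 38.0], 0.62)]
ridge [([298.0, 209.0, 55.0, 33.0], 0.84), ([340.0, 228.0, 28.0, 24.0], 0.3)]
tab_pad [([340.0, 225.0, 30.0, 28.0], 0.59)]
pump [([203.0, 195.0, 194.0, 154.0], 0.88), ([373.0, 157.0, 45.0, 40.0], 0.53)]
top 54.2773530656955 321.5574837412266 239.48929547079825 [[0.009, 0.99, -0.14, 411.484], [-1.0, 0.01, 0.008, 2.288], [0.009, 0.14, 0.99, 1155.395], [0.0, 0.0, 0.0, 1.0]] ['image', 'vertical_fov', 'cx', 'cy', 'world_from_camera']
cover [([391.0, 155.0, 44.0, 45.0], 0.79), ([366.0, 327.0, 59.0, 59.0], 0.73), ([308.0, 224.0, 55.0, 42.0], 0.71)]
ridge [([313.0, 226.0, 51.0, 41.0], 0.65), ([214.0, 177.0, 169.0, 126.0], 0.6), ([396.0, 158.0, 38.0, 46.0], 0.59)]
tab_pad [([314.0, 258.0, 22.0, 30.0], 0.81)]
pump [([218.0, 177.0, 164.0, 126.0], 0.85), ([251.0, 294.0, 52.0, 10.0], 0.4)]
{'clock': 0.5, 'joint_positions': array([-1.42809374e+00,  2.45125894e-01,  1.55784007e+00,  3.19973414e-05,
        1.33868667e+00, -1.74092120e-01]), 'qvel': array([ 0.00212933, -0.00264497, -0.00096402,  0.00076562,  0.00024739,
        0.00028524]), 'effort': array([-3.12185948e-04, -4.29085279e+01, -3.26082087e+01, -1.72170880e-04,
        1.10200559e-03, -1.20056652e-05]), 'ee_pos': array([ 202.50717872, -617.64594122,  231.25210751]), 'eef_rot': array([[ 2.22925276e-05,  3.11515374e-01, -9.50241112e-01],
       [ 6.37985380e-05, -9.50241111e-01, -3.11515372e-01],
       [-9.99999998e-01, -5.36795287e-05, -4.10575015e-05]]), 'contact_force': array([ 0.0813995, -0.2400009, -0.1096909]), 'torque': array([0.04575745, 0.02873558, 0.00335427]), 'finger_gap': 0.9999618631519998}
```

View pics/side0.png

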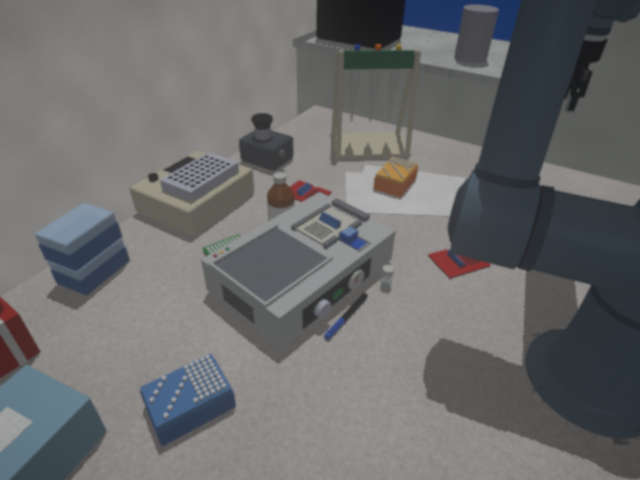

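View pics/top0.png

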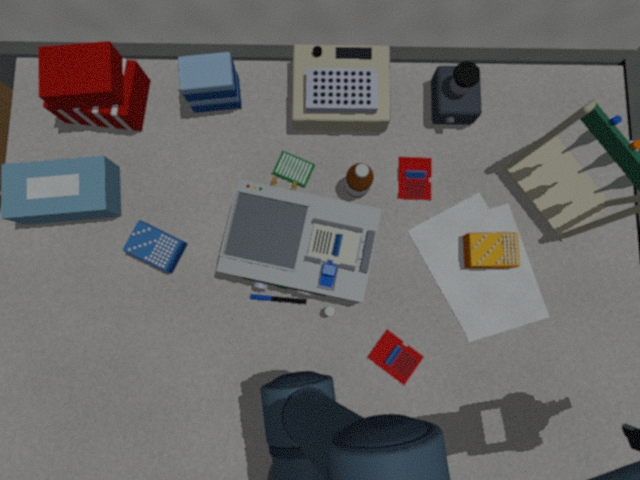

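The top view shows the pump at about (300,240), with its cream cover near (336,243), its tab at (328,273) and its tray at (267,230). The red look-alikes at (415,178) and (395,356) lie on the bench. The cream one, between the rails on the pump, fits the description. I'll enlarge that area.

Run:
```python
import cv2
a=cv2.imread("pics/top0.png");cv2.imwrite("pics/topc.png",cv2.resize(a[170:310,205:390],None,fx=4.2,fy=4.2,interpolation=cv2.INTER_CUBIC))
a=cv2.imread("pics/side0.png");cv2.imwrite("pics/sidec.png",cv2.resize(a[190:350,195:405],None,fx=3.7,fy=3.7,interpolation=cv2.INTER_CUBIC))
```

```text
(no output)
```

View pics/topc.png

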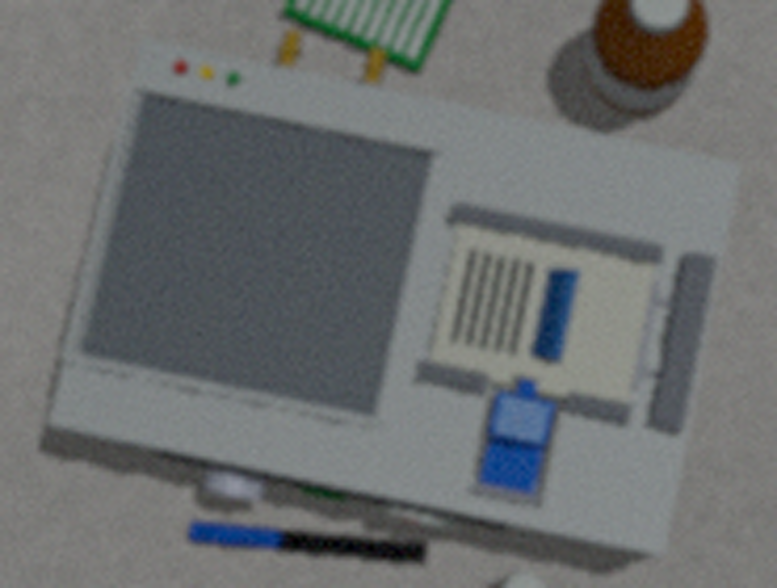

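View pics/sidec.png

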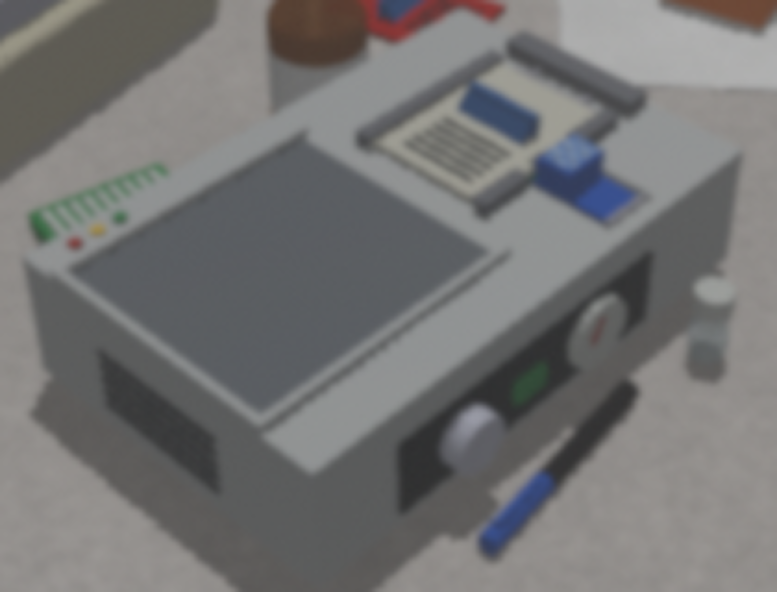

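```bash
cat > h.py <<'E'
import numpy as np
from scipy.optimize import least_squares
def proj(c,P):
    W=np.array(c["world_from_camera"]);f=240/np.tan(np.radians(c["vertical_fov"])/2)
    p=(np.atleast_2d(P)-W[:3,3])@W[:3,:3]
    return np.c_[c["cx"]+f*p[:,0]/-p[:,2], c["cy"]-f*p[:,1]/-p[:,2]]
def ray(c,uv):
    W=np.array(c["world_from_camera"]);f=240/np.tan(np.radians(c["vertical_fov"])/2)
    return W[:3,3],W[:3,:3]@np.array([(uv[0]-c["cx"])/f,-(uv[1]-c["cy"])/f,-1])
def atz(c,uv,z):
    o,d=ray(c,uv);return o+d*(z-o[2])/d[2]
def p2w(q,P):
    P=np.atleast_2d(np.array(P,float));c,s=np.cos(q[2]),np.sin(q[2])
    return np.c_[q[0]+c*P[:,0]-s*P[:,1],q[1]+s*P[:,0]+c*P[:,1],P[:,2]]
E
python3 - <<'E'
from h import *
from rig import ctrl
T=[((105,175,90),143,42),((105,-165,90),740,163),((-115,-165,90),662,552),((-115,175,90),50,428),
((75,0,90),432,150),((75,170,90),142,92),((-75,170,90),82,352),((-75,0,90),375,415),
((49.5,-15,100),455,205),((49.5,-132,100),663,245),((-49.5,-15,100),416,380),((-49.5,-132,100),628,424),
((-48,-59,108),500,390),((-48,-91,108),556,400),((-72,-59,108),490,437),((-72,-91,108),548,447),
((25,-90,109),579,272),((-25,-90,109),560,360)]
S=[((-115,175,90),312,472),((-115,-165,90),742,152),((105,175,90),25,258),((75,0,90),305,135),((75,170,90),68,270),((-75,170,90),262,412),((-75,0,90),492,252),((-60,-75,108),572,152)]
ct,cs=ctrl.camera("top"),ctrl.camera("side")
A=np.array([t[0] for t in T],float);a=np.array([[t[1]/4.2+204.6,t[2]/4.2+169.6] for t in T])
B=np.array([t[0] for t in S],float);b=np.array([[t[1]/3.7+194.6,t[2]/3.7+189.6] for t in S])
for use in("t","s","ts"):
    def r(q):
        o=[]
        if "t" in use:o.append((proj(ct,p2w(q,A))-a).ravel())
        if "s" in use:o.append((proj(cs,p2w(q,B))-b).ravel())
        return np.concatenate(o)
    s=least_squares(r,[450,30,-.2],loss="soft_l1",x_scale=[100,100,1]);print(use,np.round(s.x,3))
q=s.x;np.save("q.npy",q)
print(np.round(proj(ct,p2w(q,A))-a,1).tolist());print(np.round(proj(cs,p2w(q,B))-b,1).tolist())
for n,p in dict(tab=(-60,-75,108),ridge=(0,-90,109),seat=(0,-75,90),tray=(0,85,90)).items():print(n,np.round(p2w(q,p),1))
E
```

```text
t [ 5.65521e+02  3.88840e+01 -1.98000e-01]
s [ 5.67191e+02  3.64660e+01 -2.03000e-01]
ts [ 5.65969e+02  3.83960e+01 -2.01000e-01]
[[-0.0, -1.1], [0.5, -0.0], [0.6, 0.9], [-0.4, -1.0], [1.7, 0.9], [-0.7, -0.3], [-1.7, 0.4], [1.3, 0.9], [0.1, -1.1], [0.7, -0.1], [0.2, -0.7], [0.4, -0.4], [-0.6, -0.0], [0.1, 0.6], [-0.4, -0.7], [-0.2, -0.1], [0.7, -0.6], [0.8, -0.0]]
[[0.1, 0.5], [0.2, -0.4], [-0.5, -0.3], [0.4, 0.7], [-0.5, 2.3], [-0.1, 3.3], [2.5, 0.5], [-0.2, 0.5]]
tab [[492.2 -23.1 108. ]]
ridge [[548.  -49.8 109. ]]
seat [[551.  -35.1  90. ]]
tray [[582.9 121.7  90. ]]
```

The pump pose fits at (566, 38.4) with yaw -0.201, and both cameras agree to about 2 mm. That puts the tab pad at (492,-23,108) and the ridge face at (548,-50,109). I'll approach above the pad with the jaws shut and the jaw axis along pump y.

{"op": "arm_command", "data": {
  "increments": [
    {"jaw":0,"translation":[17,35,0],"twist":-0.05},
    {"jaw":0,"translation":[34,70,0],"twist":-0.1},
    {"jaw":0,"translation":[51,105,0],"twist":-0.16},
    {"jaw":0,"translation":[68,140,0],"twist":-0.21},
    {"jaw":0,"translation":[85,175,0],"twist":-0.26},
    {"jaw":0,"translation":[102,210,0],"twist":-0.31},
    {"jaw":0,"translation":[119,245,0],"twist":-0.36},
    {"jaw":0,"translation":[136,280,0],"twist":-0.42},
    {"jaw":0,"translation":[153,315,0],"twist":-0.47},
    {"jaw":0,"translation":[170,350,0],"twist":-0.518}
  ],
  "force": 40
}}

```text
clock: 1.43
ee_pos: [373.0, -265.9, 231.6]
eef_rot: [[0.001, -0.203, -0.979], [-0.001, -0.979, 0.203], [-1.0, 0.0, -0.001]]
contact_force: [0.7, -1.1, -0.1]
finger_gap: 0.004
```

{"op": "arm_command", "data": {
  "increments": [
    {"jaw":0,"translation":[16,33,0],"twist":0},
    {"jaw":0,"translation":[32,66,0],"twist":0},
    {"jaw":0,"translation":[48,99,0],"twist":0},
    {"jaw":0,"translation":[64,132,-15],"twist":0},
    {"jaw":0,"translation":[80,165,-30],"twist":0},
    {"jaw":0,"translation":[96,198,-50],"twist":0},
    {"jaw":0,"translation":[110,225,-75],"twist":0},
    {"jaw":0,"translation":[119,243,-100],"twist":0},
    {"jaw":0,"translation":[119,243,-107],"twist":0},
    {"jaw":0,"translation":[119,243,-107],"twist":0}
  ]
}}

```text
clock: 2.27
ee_pos: [489.9, -23.5, 121.9]
eef_rot: [[-0.005, -0.198, -0.98], [0.001, -0.98, 0.198], [-1.0, -0.0, 0.005]]
contact_force: [-0.7, 0.4, -0.3]
finger_gap: -0.002
```

Run:
```python
from h import *
from rig import ctrl
import cv2
s=ctrl.sense();print(s["ee_pos"],s["contact_force"],s["joint_positions"])
a=ctrl.camera("top");b=ctrl.camera("side")
for c in (a,b): print(proj(c,s["ee_pos"]))
A=cv2.resize(a["image"][180:300,270:390,::-1],(400,400));B=cv2.resize(b["image"][180:280,290:390,::-1],(400,400))
cv2.imwrite("pics/ap.png",np.hstack([A,B]))
```

```text
[489.91274435 -23.51169382 121.94489022] [-0.71570648  0.38076546 -0.26479609] [-2.79435741e-01  4.53851293e-03  2.03737024e+00 -3.31327539e-04
  1.10480296e+00  1.49045091e+00]
[[329.2822354  269.72497294]]
[[350.50155651 225.94688831]]
```

View pics/ap.png

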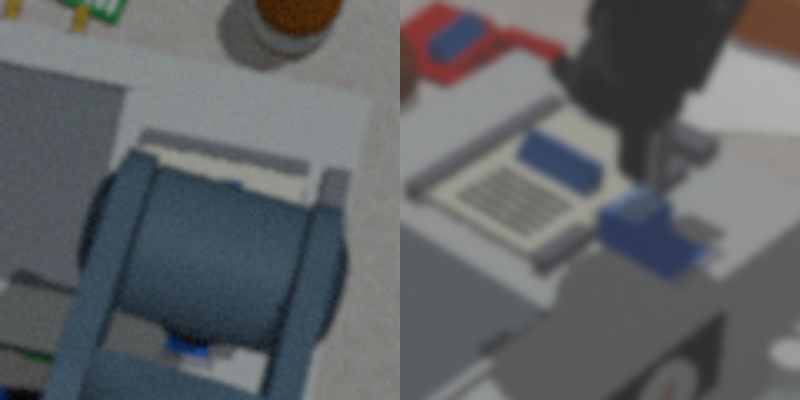

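The fingertip, at about (640,185) in the right-hand crop, projects where predicted, just above the pad. I'll press down slowly.

{"op": "arm_command", "data": {
  "increments": [
    {"jaw":0,"translation":[2,0,-5]},
    {"jaw":0,"translation":[2,0,-10]},
    {"jaw":0,"translation":[2,0,-13]},
    {"jaw":0,"translation":[2,0,-15]},
    {"jaw":0,"translation":[2,0,-15]}
  ]
}}

```text
schema error: expected keys jaw, translation, twist
```

{"op": "arm_command", "data": {
  "increments": [
    {"jaw":0,"translation":[0,0,-1]},
    {"jaw":0,"translation":[0,0,-2]},
    {"jaw":0,"translation":[0,0,-2]}
  ]
}}

```text
schema error: expected keys jaw, translation, twist
```

{"op": "arm_command", "data": {
  "increments": [
    {"jaw":0,"translation":[2,0,-5],"twist":0},
    {"jaw":0,"translation":[2,0,-10],"twist":0},
    {"jaw":0,"translation":[2,0,-13],"twist":0},
    {"jaw":0,"translation":[2,0,-15],"twist":0},
    {"jaw":0,"translation":[2,0,-15],"twist":0}
  ]
}}

```text
clock: 2.78
ee_pos: [493.2, -25.0, 108.9]
eef_rot: [[-0.001, -0.201, -0.98], [0.0, -0.98, 0.201], [-1.0, -0.0, 0.001]]
contact_force: [-0.1, 0.5, 0.0]
finger_gap: 0.0
```

{"op": "arm_command", "data": {
  "increments": [
    {"jaw":0,"translation":[0,0,-1],"twist":0},
    {"jaw":0,"translation":[0,0,-2],"twist":0},
    {"jaw":0,"translation":[0,0,-2],"twist":0}
  ]
}}

```text
clock: 3.03
ee_pos: [493.8, -24.9, 107.7]
eef_rot: [[0.001, -0.2, -0.98], [-0.0, -0.98, 0.2], [-1.0, 0.0, -0.001]]
contact_force: [0.2, -0.3, 1.6]
finger_gap: -0.001
```

{"op": "arm_command", "data": {
  "increments": [
    {"jaw":0,"translation":[0,0,-1],"twist":0},
    {"jaw":0,"translation":[0,0,-2],"twist":0},
    {"jaw":0,"translation":[0,0,-3],"twist":0},
    {"jaw":0,"translation":[0,0,-3],"twist":0}
  ]
}}

```text
clock: 3.37
ee_pos: [494.7, -25.1, 105.0]
eef_rot: [[0.003, -0.2, -0.98], [-0.001, -0.98, 0.2], [-1.0, 0.0, -0.003]]
contact_force: [4.1, -2.0, 4.0]
finger_gap: -0.0
```

Run:
```python
from rig import ctrl
import cv2
s=ctrl.sense();print(s["ee_pos"],s["contact_force"])
b=ctrl.camera("side");cv2.imwrite("pics/press1.png",cv2.resize(b["image"][180:280,290:390,::-1],(500,500)))
```

```text
[494.6995165  -25.05477015 105.02154561] [ 4.05799042 -2.02166286  4.04656389]
```

View pics/press1.png

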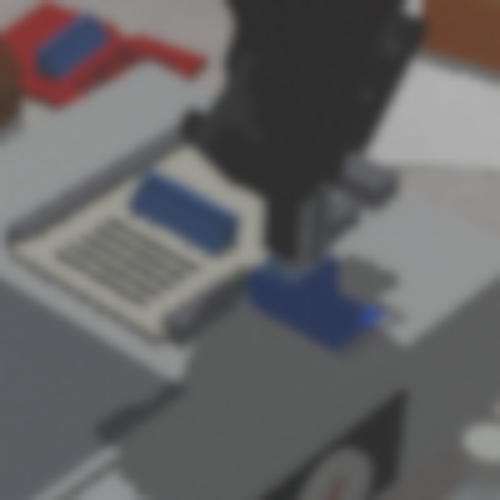

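The cover hasn't sprung yet and the pad is about 3 mm down, so I'll press further.

{"op": "arm_command", "data": {
  "increments": [
    {"jaw":0,"translation":[-1,1,-1],"twist":0},
    {"jaw":0,"translation":[-1,1,-2],"twist":0},
    {"jaw":0,"translation":[-1,1,-2.5],"twist":0},
    {"jaw":0,"translation":[-1,1,-2.5],"twist":0}
  ]
}}

```text
clock: 3.75
ee_pos: [493.8, -24.1, 103.2]
eef_rot: [[0.003, -0.2, -0.98], [-0.001, -0.98, 0.2], [-1.0, 0.0, -0.003]]
contact_force: [1.7, -1.8, 9.6]
finger_gap: -0.001
```

Run:
```python
from rig import ctrl
import cv2
s=ctrl.sense();print(s["ee_pos"],s["contact_force"])
b=ctrl.camera("side");cv2.imwrite("pics/press2.png",cv2.resize(b["image"][180:280,290:390,::-1],(500,500)))
```

```text
[493.80870418 -24.06132912 103.24239889] [ 1.73112917 -1.83632542  9.64007135]
```

View pics/press2.png

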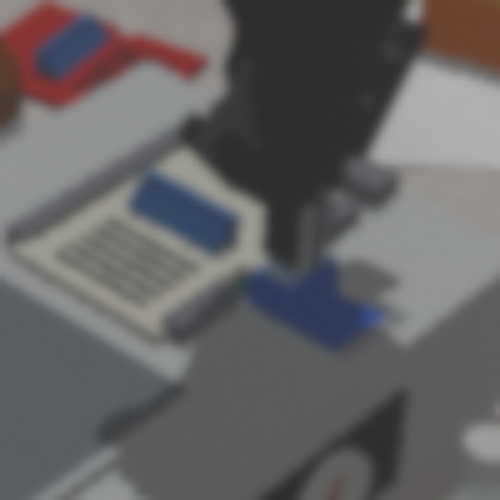

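Run:
```python
from h import *
from rig import ctrl
import cv2
q=np.load("q.npy")
b=ctrl.camera("side")
for dy in(0,10):print(dy,np.round((proj(b,p2w(q,[(25,-84+dy,109),(-25,-84+dy,109),(25,-20+dy,95),(-42,-20+dy,95)]))-[290,180])*5).tolist())
a=cv2.imread("pics/side0.png")[180:280,290:390]
cv2.imwrite("pics/cmp.png",cv2.resize(np.hstack([a,b["image"][180:280,290:390,::-1]]),(800,400)))
```

```text
0 [[157.0, 163.0], [245.0, 210.0], [54.0, 253.0], [172.0, 322.0]]
10 [[141.0, 172.0], [229.0, 220.0], [37.0, 263.0], [156.0, 333.0]]
```

View pics/cmp.png

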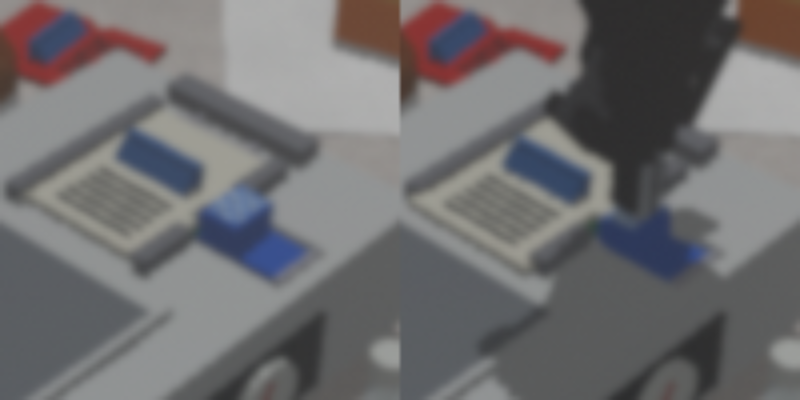

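The cover has sprung: its ridge shifted by about 10 mm, as predicted. I'll lift straight up, then move behind the ridge.

{"op": "arm_command", "data": {
  "increments": [
    {"jaw":0,"translation":[0,0,10],"twist":0},
    {"jaw":0,"translation":[0,0,25],"twist":0},
    {"jaw":0,"translation":[0,0,37],"twist":0},
    {"jaw":0,"translation":[17,-14,37],"twist":0},
    {"jaw":0,"translation":[34,-28,37],"twist":0},
    {"jaw":0,"translation":[51,-41,37],"twist":0},
    {"jaw":0,"translation":[51,-41,30],"twist":0},
    {"jaw":0,"translation":[51,-41,22],"twist":0},
    {"jaw":0,"translation":[51,-41,22],"twist":0},
    {"jaw":0,"translation":[51,-41,22],"twist":0}
  ]
}}

```text
clock: 4.68
ee_pos: [541.6, -63.6, 122.2]
eef_rot: [[-0.004, -0.199, -0.98], [0.001, -0.98, 0.199], [-1.0, -0.001, 0.004]]
contact_force: [-0.2, 0.0, 0.1]
finger_gap: 0.006
```

Run:
```python
from h import *
from rig import ctrl
import cv2
s=ctrl.sense();print(s["ee_pos"],s["contact_force"])
b=ctrl.camera("side");cv2.imwrite("pics/beh.png",cv2.resize(b["image"][170:280,280:390,::-1],(600,600)))
print((proj(b,s["ee_pos"])-[280,170])*600/110)
```

```text
[541.59733638 -63.60636666 122.18802163] [-0.20852579  0.00918509  0.05632612]
[[316.11184596 211.60847472]]
```

View pics/beh.png

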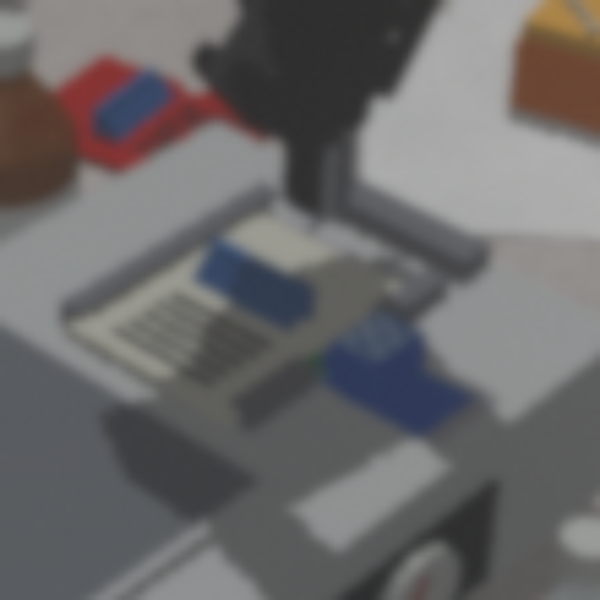

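The tip hovers behind the ridge over the bare plate. Next I'll lower it to about z 100.

{"op": "arm_command", "data": {
  "increments": [
    {"jaw":0,"translation":[1,0,-8],"twist":0},
    {"jaw":0,"translation":[2,0,-16],"twist":0},
    {"jaw":0,"translation":[2,0,-22],"twist":0},
    {"jaw":0,"translation":[2,0,-24],"twist":0},
    {"jaw":0,"translation":[2,0,-24],"twist":0},
    {"jaw":0,"translation":[2,0,-24],"twist":0}
  ]
}}

```text
clock: 5.23
ee_pos: [545.4, -64.6, 99.6]
eef_rot: [[-0.0, -0.2, -0.98], [0.0, -0.98, 0.2], [-1.0, -0.0, 0.0]]
contact_force: [0.4, 1.4, 0.6]
finger_gap: -0.002
```

{"op": "arm_command", "data": {
  "increments": [
    {"jaw":0,"translation":[0.8,4,0],"twist":0},
    {"jaw":0,"translation":[1.6,8,0],"twist":0},
    {"jaw":0,"translation":[2.6,13,0],"twist":0},
    {"jaw":0,"translation":[3.8,19,0],"twist":0},
    {"jaw":0,"translation":[5,25,0],"twist":0},
    {"jaw":0,"translation":[6.2,31,0],"twist":0},
    {"jaw":0,"translation":[7.4,37,0],"twist":0},
    {"jaw":0,"translation":[8.6,43,0],"twist":0},
    {"jaw":0,"translation":[9.8,49,0],"twist":0},
    {"jaw":0,"translation":[11,55,0],"twist":0}
  ]
}}

```text
clock: 6.07
ee_pos: [556.6, -9.0, 99.9]
eef_rot: [[-0.0, -0.2, -0.98], [-0.0, -0.98, 0.2], [-1.0, 0.0, 0.0]]
contact_force: [1.2, -1.1, 1.1]
finger_gap: 0.0
```

Run:
```python
from h import *
from rig import ctrl
import cv2
q=np.load("q.npy")
s=ctrl.sense();d=s["ee_pos"][:2]-q[:2];c,sn=np.cos(q[2]),np.sin(q[2]);print(s["ee_pos"],s["contact_force"],"pump",c*d[0]+sn*d[1],-sn*d[0]+c*d[1])
b=ctrl.camera("side");cv2.imwrite("pics/push1.png",cv2.resize(b["image"][170:320,230:400,::-1],(680,600)))
```

```text
[556.61905993  -9.01003763  99.87632312] [ 1.16006639 -1.10333777  1.08470748] pump 0.2808587806786669 -48.318799666112376
```

View pics/push1.png

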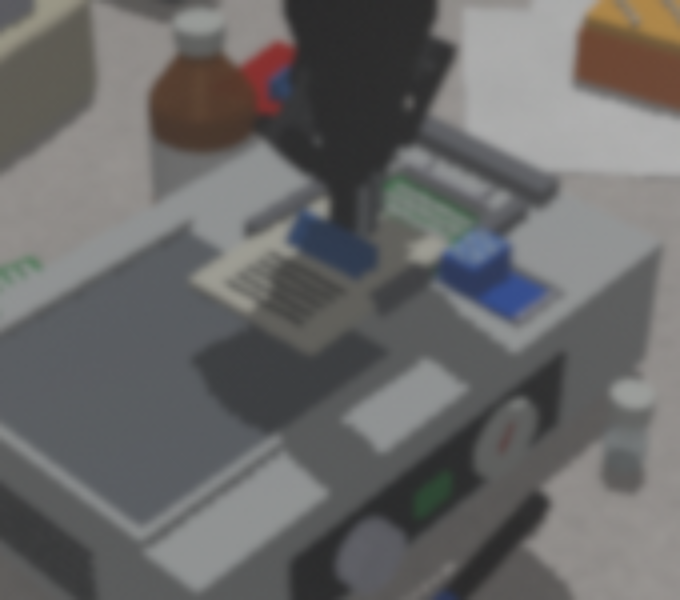

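The cover is sliding straight, its green filter now shows, and the ridge sits against the tip. I'll keep pushing.

{"op": "arm_command", "data": {
  "increments": [
    {"jaw":0,"translation":[1,5,0],"twist":0},
    {"jaw":0,"translation":[2,10,0],"twist":0},
    {"jaw":0,"translation":[3.2,16,0],"twist":0},
    {"jaw":0,"translation":[4.4,22,0],"twist":0},
    {"jaw":0,"translation":[5.6,28,0],"twist":0},
    {"jaw":0,"translation":[6.8,34,0],"twist":0},
    {"jaw":0,"translation":[8,40,0],"twist":0},
    {"jaw":0,"translation":[9.2,46,0],"twist":0},
    {"jaw":0,"translation":[10.4,52,0],"twist":0},
    {"jaw":0,"translation":[11.4,57,0],"twist":0}
  ]
}}

```text
clock: 6.95
ee_pos: [568.0, 48.1, 99.8]
eef_rot: [[-0.0, -0.2, -0.98], [0.0, -0.98, 0.2], [-1.0, -0.0, 0.0]]
contact_force: [0.2, -1.4, 0.4]
finger_gap: 0.0
```

{"op": "arm_command", "data": {
  "increments": [
    {"jaw":0,"translation":[1,5,0],"twist":0},
    {"jaw":0,"translation":[2,10,0],"twist":0},
    {"jaw":0,"translation":[3.2,16,0],"twist":0},
    {"jaw":0,"translation":[4.4,22,0],"twist":0},
    {"jaw":0,"translation":[5.6,28,0],"twist":0},
    {"jaw":0,"translation":[6.6,33,0],"twist":0},
    {"jaw":0,"translation":[7,35,0],"twist":0},
    {"jaw":0,"translation":[7,35,0],"twist":0}
  ]
}}

```text
clock: 7.62
ee_pos: [575.0, 82.9, 99.8]
eef_rot: [[0.0, -0.199, -0.98], [0.0, -0.98, 0.199], [-1.0, -0.0, -0.0]]
contact_force: [-0.2, -0.3, 0.1]
finger_gap: 0.0
```

Run:
```python
from h import *
from rig import ctrl
import cv2
q=np.load("q.npy")
s=ctrl.sense();d=s["ee_pos"][:2]-q[:2];c,sn=np.cos(q[2]),np.sin(q[2]);print(s["ee_pos"],s["contact_force"],"pump",c*d[0]+sn*d[1],-sn*d[0]+c*d[1])
b=ctrl.camera("side");cv2.imwrite("pics/push2.png",cv2.resize(b["image"][170:320,200:400,::-1],(800,600)))
```

```text
[574.99601058  82.91006889  99.81409287] [-0.24029971 -0.33072521  0.11708188] pump -0.02148807504266692 45.4198096939881
```

View pics/push2.png

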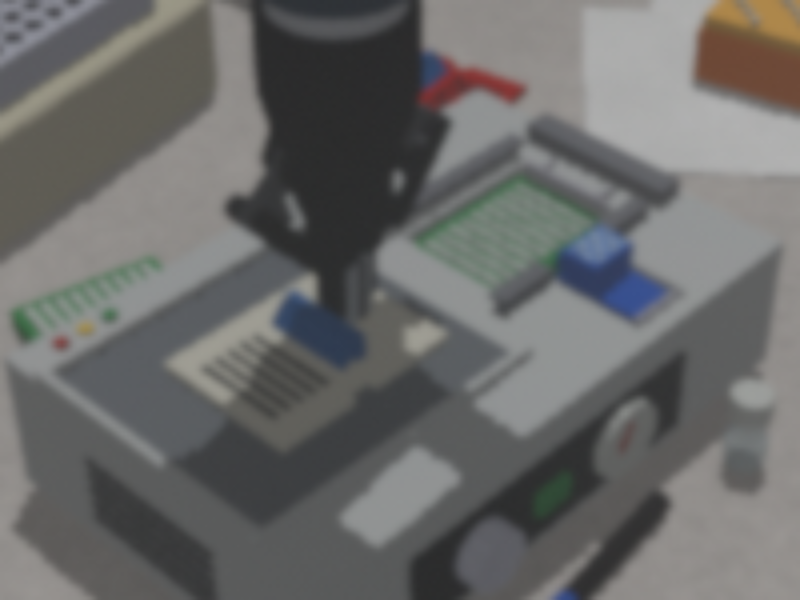

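The cover is fully off the rails and flat on the tray. I'll back off, lift, clear the view and verify.

{"op": "arm_command", "data": {
  "increments": [
    {"jaw":0,"translation":[-1,-6,0],"twist":0},
    {"jaw":0,"translation":[-2,-10,0],"twist":0},
    {"jaw":0,"translation":[-2,-10,30],"twist":0},
    {"jaw":0,"translation":[-2,-10,65],"twist":0},
    {"jaw":0,"translation":[-2,-10,100],"twist":0},
    {"jaw":0,"translation":[-10,-45,130],"twist":0},
    {"jaw":0,"translation":[-20,-80,130],"twist":0},
    {"jaw":0,"translation":[-30,-115,130],"twist":0},
    {"jaw":0,"translation":[-45,-150,130],"twist":0},
    {"jaw":0,"translation":[-60,-185,130],"twist":0}
  ]
}}

```text
clock: 8.5
ee_pos: [513.9, -104.7, 230.2]
eef_rot: [[0.001, -0.2, -0.98], [-0.0, -0.98, 0.2], [-1.0, 0.0, -0.001]]
contact_force: [1.1, -0.5, 0.1]
finger_gap: -0.002
```

{"op": "arm_command", "data": {
  "increments": [
    {"jaw":0,"translation":[-10,-38,0],"twist":0},
    {"jaw":0,"translation":[-20,-76,0],"twist":0},
    {"jaw":0,"translation":[-30,-114,0],"twist":0},
    {"jaw":0,"translation":[-40,-150,0],"twist":0},
    {"jaw":0,"translation":[-50,-185,0],"twist":0},
    {"jaw":0,"translation":[-60,-220,0],"twist":0},
    {"jaw":0,"translation":[-60,-220,0],"twist":0},
    {"jaw":0,"translation":[-60,-220,0],"twist":0}
  ]
}}

```text
clock: 9.17
ee_pos: [453.7, -324.5, 229.7]
eef_rot: [[-0.0, -0.204, -0.979], [0.0, -0.979, 0.204], [-1.0, -0.0, 0.0]]
contact_force: [0.1, -0.4, 0.4]
finger_gap: -0.0
```

Run:
```python
from h import *
from rig import ctrl
import cv2
q=np.load("q.npy");s=ctrl.sense();print(s["clock"],s["ee_pos"],s["contact_force"])
a=ctrl.camera("top");b=ctrl.camera("side")
A=a["image"][150:330,205:445,::-1];B=b["image"][170:350,190:430,::-1]
cv2.imwrite("pics/end.png",np.vstack([cv2.resize(A,(400,300),interpolation=cv2.INTER_CUBIC),cv2.resize(B,(400,300))]).reshape(600,400,3))
cv2.imwrite("pics/end_top.png",cv2.resize(A,(800,600),interpolation=cv2.INTER_CUBIC))
for c,n in((a,"top"),(b,"side")):
    for m in ctrl.masks_of(n,"cover")[:4]: 
        ys,xs=np.nonzero(m["mask"]);w=atz(c,(xs.mean(),ys.mean()),96)[:2]-q[:2];C,S=np.cos(q[2]),np.sin(q[2])
        print(n,round(m["score"],2),m["bbox"],"pump",np.round([C*w[0]+S*w[1],-S*w[0]+C*w[1]],1),cv2.minAreaRect(np.c_[xs,ys].astype(np.float32)))
```

```text
9.1667 [ 453.69306477 -324.53053557  229.65466359] [ 0.14091033 -0.38013674  0.44282698]
top 0.97 [397.5, 154.3, 34.3, 45.7] pump [ 191. -226.] ((414.5, 178.0), (42.0, 33.0), 90.0)
top 0.74 [247.2, 208.4, 53.6, 43.7] pump [-1.1 73.8] ((270.5337829589844, 231.16485595703125), (48.52009582519531, 36.84965133666992), 12.87500286102295)
top 0.72 [364.9, 325.6, 60.6, 60.6] pump [-218.4 -257.3] ((394.7627868652344, 356.903564453125), (48.319252014160156, 36.39470672607422), 36.15818405151367)
side 0.89 [243.5, 232.0, 69.5, 49.9] pump [-4.5 76.3] ((276.95294189453125, 258.21173095703125), (34.66681671142578, 63.04452133178711), 57.528804779052734)
side 0.6 [425.2, 244.6, 34.2, 35.1] pump [-248.5 -147.7] ((448.126708984375, 263.240234375), (29.935810089111328, 34.48122787475586), 73.49563598632812)
side 0.57 [293.0, 179.1, 39.1, 24.2] pump [ 125.2 -141.9] ((310.2307434082031, 188.1538543701172), (20.39607810974121, 37.654296875), 78.69007110595703)
```

View pics/end_top.png

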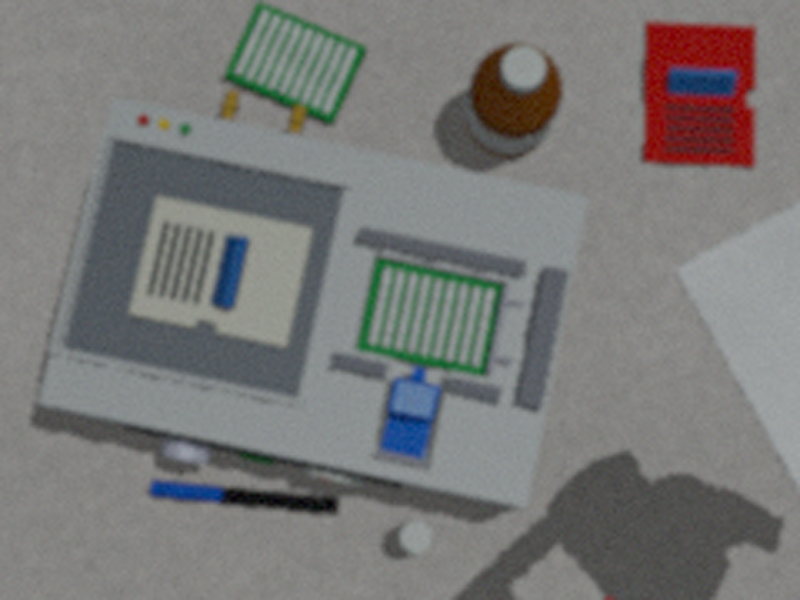

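View pics/end.png

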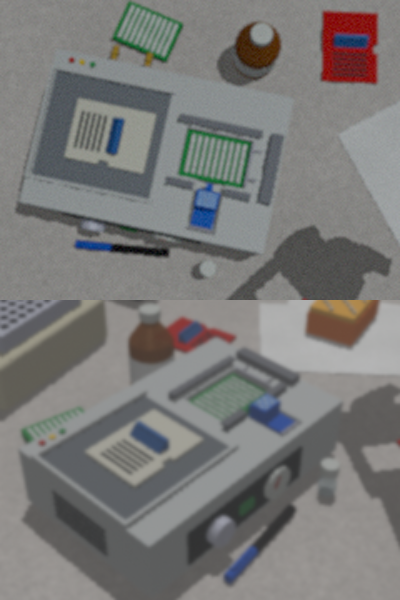

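The top view shows the cover flat inside the tray, centred at about (222,270) in the crop, which is pump y ≈ 75. The filter is exposed at (432,315), the tab is up, and the other things haven't moved. The robot is clear, so I'm handing in.

```bash
python3 -c "
from rig import ctrl
print(ctrl.hand_in())"
```

```text
the job is handed in; nothing more can be done
None
```

The intake filter is uncovered: I pressed the blue snap tab in until the cover sprung, then pushed it by its ridge off the rails and onto the parking tray. I handed the job in at about 9 s of the 40 s allowed; `hand_in` reports no verdict.

- **Tab press:** I used the shut fingertips, straight down. The highest force reading after any move was about 10 N. The side camera showed the cover shift roughly 10 mm along the rails, as expected.
- **Push:** The cover slid straight, with only about 1 to 2 N on the tool at each reading. I then backed off, lifted and moved well clear.
- **Last checks:** Measured along the slide direction, the cover's centre is at 74 mm (top camera) and 76 mm (side camera). That is past the 40 mm needed and short of the rim at 115 mm. The cover looks flat and square in the tray, the tab is back up, and the neighbouring items and both red look-alikes appear unmoved.

No final check failed. The only disagreement was a few millimetres between the two cameras.

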